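Pop open the sample port of the tube tester

ROBOT

A 6-joint arm with a two-finger parallel gripper is mounted at the origin on the work surface. World frame = base frame: x ahead of the robot, y to its left, z up, the work surface at z = 0. Lengths are in mm, angles in rad, forces in N, time in s.
With the tool pointing down it reaches from about 275 to 750 mm from the base axis. Payload 10.2 kg.
Tool frame: the origin (TCP) lies on the front face of the gripper's body, between the roots of the fingers; the fingertips stand 73 mm ahead of it and the grasp point (between the pads) lies ctrl.grip_depth ahead of it (ctrl.grip_depth is the distance from the TCP to the grasp point, in mm); z points along the fingers, y is the direction in which the jaws open and shut (so a half turn about z gives the same grasp; the last joint's range is limited). The gripper opens to 85 mm and grips with 20 to 120 N. Pads are 22 mm wide; open, the fingers measure 114 mm over their backs; the gripper's body (76 mm by 85 mm) begins 54 mm behind the grasp point. The pads swing forward as they close: fully open they stand 13 mm farther back than shut.
Start: joints at [0.898, 0.313, 1.498, -0, 1.331, -0.223], TCP at [228.276, 472.781, 303.894] pointing down, gripper open.
Joint ranges: [-2.94, 2.94], [-0.97, 2.17], [0.19, 2.56], [-1.23, 4.37], [0.02, 3.11], [-2.88, 2.88]. Speed limits (rad/s): [2.39, 2.39, 3.01, 3.14, 3.14, 3.14].

INTERFACE

Orientations are given as a unit quaternion [w, x, y, z].
In Python, from rig import readout, capture, ctrl, nets gives the robot as it stands. The module is installed in compiled form; this text tells all that it offers.
- The arm moves only by the tool apply_moves, never from a script. Its argument "targets" is a list of rows, each a list of 4 numbers: the shift along the tool's x, y, z in cm, then the turn about the tool's z in degrees. A call has 1 to 8 rows; each row shifts and turns the commanded pose from where the row before left it, along the tool's axes as they then stand; what a row does not reach is not made up. A row lasts 1/10 s, in which the tool goes at most 50 mm and 8.59 degrees, less where a joint would pass 70% of its speed; a pose out of reach is approached as far as the arm can. A call with a gripper value outside its range is refused whole. "grip" is the finger opening in cm, from 0 to 8.54, set as the call begins (left out, the last holds). The fingers move at their own pace and stop on an object; "force" is the grip in N (left out, the last holds). Time passes only in rows, so rows that do not move let the fingers close. It gives the time, the measured TCP pose, the force and the opening at its end, in the units of the state.
- readout.sense(): the state, without advancing time (a new reading comes with each control period).
- capture(name): name is "scene" or "top" or "wrist"; returns a dict with "img" (420x560x3 uint8, red, green, blue), "fov_y" (degrees; the focal length in pixels is half the picture's height over the tangent of half this angle, whatever the lens; pixels are square), "cx", "cy" (the principal point, pixels), "eye" and "rotation" of the camera in the world. Camera axes: x right, y down, z forward; pixel columns grow to the right and rows downward; lengths in mm; the calibration is good to about 2 mm. A picture is of the moment at which its call begins. There is no depth.
- ctrl.finish_job(): hands the job in, once; it reports no verdict.
Trained networks look in the newest picture that a camera, given by its name, has taken for a name from the list of things; names that differ only in an ending like _2 or _b are one class to them, and where a whole thing is asked for, a point or a joint stands for the part that bears it (a point fixed in the world has none). Each returns a list of dicts, best first, with "score" (0 to 1); they miss things now and then, are a little off and sometimes report something else, mostly with a low value. They report only what shows in the picture. A call takes as long as a camera call.
- nets.boxes_of(camera, target): "location" ([column, row] as shares, 0 to 1, of the picture: columns of its width, rows of its height, amid what is visible of it).
The state is a dict: "time_s": time; "joints": joint angles; "dq": joint speeds; "tau": joint torques, N m; "eef_pos": TCP position; "ee_rot": TCP orientation; "force": force on the tool from outside, world axes, zero at the start; "wrist_torque": the same for the moment, N m; "grip_width": opening from 0.0 (shut) to 1.0 (fully open).
Only numpy, scipy, OpenCV 4.12 (cv2) and the standard library are available. Lean on these libraries where they do the work, as an engineer would, in place of code of your own. Each camera call takes 0.05 s, during which the arm holds its last target.

TASK

Open the sample port of the bench-top tube tester: with a fingertip press the ribbed front edge of its wide white hatch straight down to the stop, let go, and see that it pops up and stays open. One press does it: do not push the hatch back down once it has popped, as that would latch it again. Leave the narrow battery hatch beside it alone, pick nothing up, and leave the spray bottle, jar, tube and carton standing where they are.

Things in the scene. Friction and masses are not known exactly. Their poses are not given: they have to be found in the camera images.
- tester: Bench-top tube tester, a stainless box 225 (x) x 285 (y) x 110 mm high on the table, fixed. Origin: centre of its underside; x points to its rear (away from the robot at yaw 0), y to its left, z up. On its top two white hatches lie side by side, 12 mm proud of the steel top (hatch tops 122 mm above the table); behind them is a low grey console that also rises 12 mm.
- sample_hatch (a joint): Angle (rad) of the wide hatch, lid of the sample port: 0 latched shut, positive open (front edge up), 0.75 fully open (front edge about 75 mm higher), negative pressed in, firm stop at -0.088. Push-push latch: pressed in to at least -0.07 and let go, it springs by itself to 0.75 in half a second, pushing with up to 4 N; pushed down when open, it latches shut again.
- sample_hatch_press (a point): Place to press: middle of the three grey ribs on the top face of the wide hatch, 15 mm behind its front edge, midway across its width. A press here takes about 4 N and sinks 8 mm to the firm stop. Moves with the hatch; z is the hatch's upward normal.
- sample_hatch_hinge (a point): Middle of the wide hatch's hinge line along its rear edge, 110 mm above the table. The hatch is 110 mm long (x), 120 mm wide (y), 12 mm thick, centred at y = +58 mm of the tester; its free front edge is at x = -85 mm of the tester.
- battery_hatch (a joint): Narrow hatch, 110 mm (x) x 62 mm (y), centred at y = -82 mm of the tester, same make and latch as the wide one, ribs likewise. Angle in rad: 0 latched shut, positive open. To be left shut.
- battery_hatch_press (a point): Middle of the narrow hatch's ribs, on its top face, 15 mm behind its front edge.
- spray_mid (a point): Trigger spray bottle, bystander: 72 mm across, 193 mm tall, loose, left of the tester; point 90 mm up.
- jar_mid (a point): Small amber jar with white lid, bystander: 52 mm across, 50 mm tall, loose, ahead of the tester; point half-way up.
- tube_mid (a point): Plum-coloured squeeze tube standing on its white cap, bystander: 36 x 40 mm, 106 mm tall, loose, ahead of the tester; point half-way up.
- carton_mid (a point): Blank white carton, bystander: 50 x 40 x 75 mm tall, loose, right of the tester; point half-way up.

How it is judged:
By the outcome, as a careful person would: the job done as asked, in the order asked, and still so for the second after the job is handed in, with the robot touching nothing.
It also fails if it takes over 32 s, if anything falls off the work surface, if the arm or the gripper's body presses on something with over 40 N, if the wrist force passes 120 N, or if a joint passes its speed limit or range.

## Working session

There is one attempt and no reset: what is moved stays moved. The work goes in short steps, Python scripts to look and compute and a tool call to move; the robot and the scene stay as the last step left them, time stands still between calls to the robot, and variables do not carry over. Pictures are saved under pics/ and viewed, and the job is handed in when it is done.

Besides the shell and the picture viewer there is one more tool, called after "Emit:" by a JSON object that holds its "api" and its "payload". apply_moves: Moves the arm, as the interface text tells. Its arguments: {"type":"object","properties":{"targets":{"type":"array"},"grip":{"type":"number"},"force":{"type":"number"}},"required":["targets"]}

```bash
mkdir -p pics; cat > h.py <<'E'
import numpy as np, cv2
from rig import readout, capture, ctrl, nets
def K(c):
    f=210/np.tan(np.radians(c['fov_y'])/2); return f
def ray(c,u,v):
    f=K(c); d=np.array([(u-c['cx'])/f,(v-c['cy'])/f,1.]); return np.array(c['rotation'])@d
def at_z(c,u,v,z):
    d=ray(c,u,v); e=np.array(c['eye']); return e+d*(z-e[2])/d[2]
def proj(c,p):
    q=np.array(c['rotation']).T@(np.array(p)-np.array(c['eye'])); f=K(c); return [c['cx']+f*q[0]/q[2],c['cy']+f*q[1]/q[2]]
def save(c,n): cv2.imwrite('pics/'+n+'.png',c['img'][:,:,::-1])
E
python3 - <<'E'
from h import *
print(readout.sense())
for n in ['scene','top']:
    c=capture(n); save(c,n+'1'); print(n,c['fov_y'],c['cx'],c['cy'],c['eye'],c['rotation'])
    for t,z in [('sample_hatch_press',122),('battery_hatch_press',122),('sample_hatch',116),('tester',110),('sample_hatch_hinge',110),('spray_mid',90),('jar_mid',25),('tube_mid',53),('carton_mid',37)]:
        for r in nets.boxes_of(n,t)[:2]:
            u,v=r['location'][0]*560,r['location'][1]*420
            print(t,round(r['score'],2),round(u),round(v),at_z(c,u,v,z).round())
E
```

```text
{'time_s': 0.0, 'joints': array([ 8.97609012e-01,  3.13459299e-01,  1.49842017e+00, -8.88658140e-06,
        1.33100018e+00, -2.23391220e-01]), 'dq': array([-2.71288916e-05, -2.12204642e-03,  1.40046080e-03, -5.12174531e-04,
        4.16625057e-04,  5.23341448e-04]), 'tau': array([-9.48488305e-04, -4.12273800e+01, -2.59738147e+01, -2.78808184e-04,
        4.39268129e-03, -2.09714938e-05]), 'eef_pos': array([228.16673419, 472.649343  , 303.33662419]), 'ee_rot': array([-2.75017725e-04,  2.23005901e-01,  9.74816882e-01, -5.81782252e-04]), 'force': array([ 0.58821965, -0.00156022,  0.86285624]), 'wrist_torque': array([0.02880711, 0.01476025, 0.02836271]), 'grip_width': 1.0022928304287937}
scene 52.530553503136034 281.77495852776343 209.01178072759666 [1027.38913551  333.33896597  782.68413549] [-0.15223634  0.45614181  0.82976511 -0.28328184]Traceback (most recent call last):
  File "<stdin>", line 8, in <module>
  File "h.py", line 8, in at_z
    d=ray(c,u,v); e=np.array(c['eye']); return e+d*(z-e[2])/d[2]
  File "h.py", line 6, in ray
    f=K(c); d=np.array([(u-c['cx'])/f,(v-c['cy'])/f,1.]); return np.array(c['rotation'])@d
                                                                 ~~~~~~~~~~~~~~~~~~~~~~~^~
ValueError: matmul: Input operand 1 has a mismatch in its core dimension 0, with gufunc signature (n?,k),(k,m?)->(n?,m?) (size 3 is different from 4)
```

```bash
cat >> h.py <<'E'
from scipy.spatial.transform import Rotation as R
def Rm(c): 
    q=c['rotation']; return R.from_quat([q[1],q[2],q[3],q[0]]).as_matrix()
def ray(c,u,v):
    f=K(c); return Rm(c)@np.array([(u-c['cx'])/f,(v-c['cy'])/f,1.])
def proj(c,p):
    q=Rm(c).T@(np.array(p)-np.array(c['eye'])); f=K(c); return [c['cx']+f*q[0]/q[2],c['cy']+f*q[1]/q[2]]
E
python3 - <<'E'
from h import *
for n in ['scene','top','wrist']:
    c=capture(n); save(c,n+'1'); print(n,c['fov_y'],c['cx'],c['cy'],c['eye'],Rm(c).round(2)[:,2])
    for t,z in [('sample_hatch_press',122),('battery_hatch_press',122),('sample_hatch',116),('tester',110),('sample_hatch_hinge',110),('spray_mid',90),('jar_mid',25),('tube_mid',53),('carton_mid',37)]:
        for r in nets.boxes_of(n,t)[:2]:
            u,v=r['location'][0]*560,r['location'][1]*420
            print(t,round(r['score'],2),round(u),round(v),at_z(c,u,v,z).round())
E
```

```text
scene 52.530553503136034 281.77495852776343 209.01178072759666 [1027.38913551  333.33896597  782.68413549] [-0.51 -0.33 -0.79]
sample_hatch_press 0.87 265 199 [598.  16. 122.]
battery_hatch_press 0.58 221 166 [ 574. -114.  122.]
sample_hatch 0.56 268 201 [596.  20. 116.]
tester 0.62 237 207 [638. -26. 110.]
tester 0.31 325 195 [517. 107. 110.]
sample_hatch_hinge 0.57 265 200 [593.  12. 110.]
jar_mid 0.71 326 195 [450.  80.  25.]
tube_mid 0.75 276 148 [406. -84.  53.]
tube_mid 0.51 266 197 [548. -18.  53.]
carton_mid 0.8 188 144 [ 499. -287.   37.]
carton_mid 0.65 276 149 [396. -93.  37.]
top 50.04348535781369 274.981458590959 212.1329036113504 [ 457.82214909   66.71917965 1191.9182107 ] [ 0.13  0.   -0.99]
sample_hatch_press 0.6 297 211 [596.  15. 122.]
battery_hatch_press 0.94 356 224 [ 566. -126.  122.]
sample_hatch 0.83 300 214 [590.   8. 116.]
sample_hatch 0.32 412 248 [ 509. -258.  116.]
tester 0.78 327 207 [608. -59. 110.]
sample_hatch_hinge 0.68 297 215 [589.  15. 110.]
spray_mid 0.94 239 187 [661. 159.  90.]
jar_mid 0.56 272 272 [450.  75.  25.]
jar_mid 0.31 357 228 [ 566. -144.   25.]
tube_mid 0.45 330 292 [402. -68.  53.]
carton_mid 0.92 409 251 [ 505. -275.   37.]
wrist 70.46699625748899 278.03705842476535 213.35823154935898 [166.10869665 503.15255022 373.02254002] [ 0.24 -0.12 -0.96]
sample_hatch_press 0.74 111 412 [353. 213. 122.]
tester 0.27 113 413 [364. 200. 110.]
jar_mid 0.78 112 413 [427. 101.  25.]
```

View pics/scene1.png

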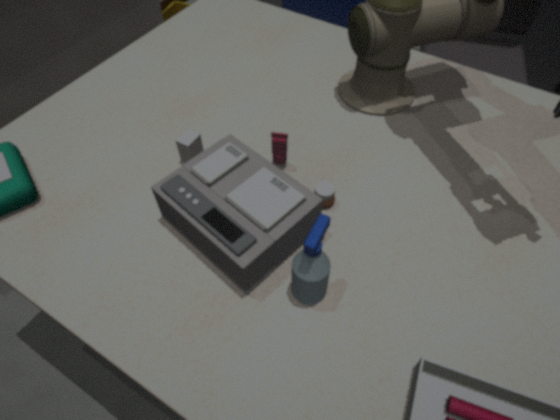

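View pics/top1.png

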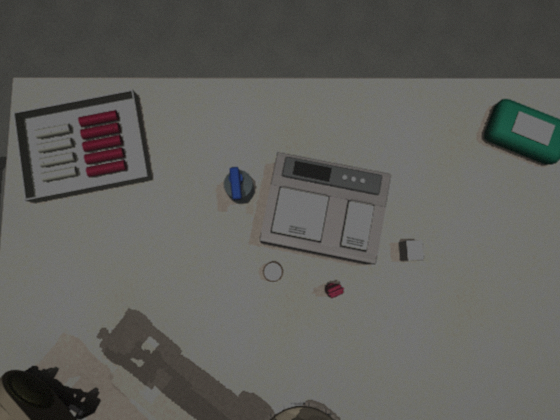

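View pics/wrist1.png

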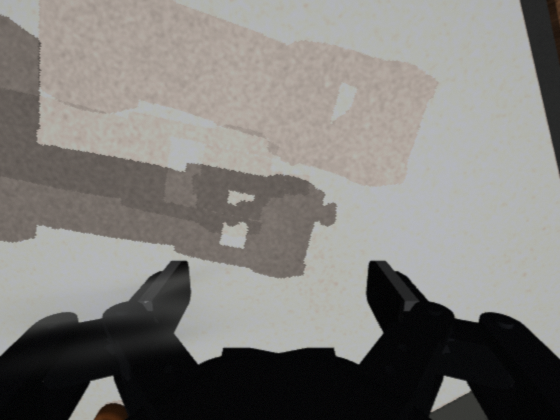

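The scene and top views show the tester with its wide hatch around (300,214) in the top view and its ribs near (297,230). I'll zoom in to measure the edges.

```bash
python3 - <<'E'
from h import *
c=capture('top')
im=c['img'][140:280,215:435]; im=cv2.resize(im,None,fx=3.6,fy=3.6,interpolation=cv2.INTER_CUBIC); im=np.clip(im.astype(float)*1.6,0,255).astype(np.uint8)
cv2.imwrite('pics/top_zoom.png',im[:,:,::-1])
c=capture('scene')
im=c['img'][120:300,145:345]; im=cv2.resize(im,None,fx=3.3,fy=3.3,interpolation=cv2.INTER_CUBIC); im=np.clip(im.astype(float)*1.5,0,255).astype(np.uint8)
cv2.imwrite('pics/scene_zoom.png',im[:,:,::-1])
E
```

```text
(no output)
```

View pics/top_zoom.png

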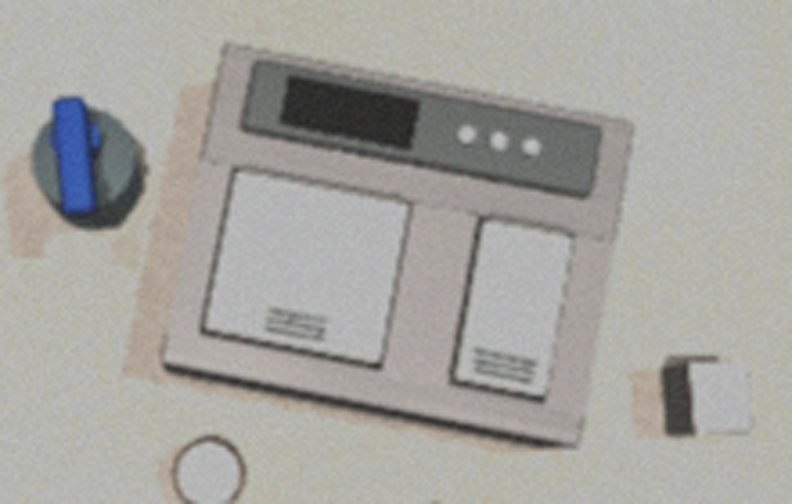

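View pics/scene_zoom.png

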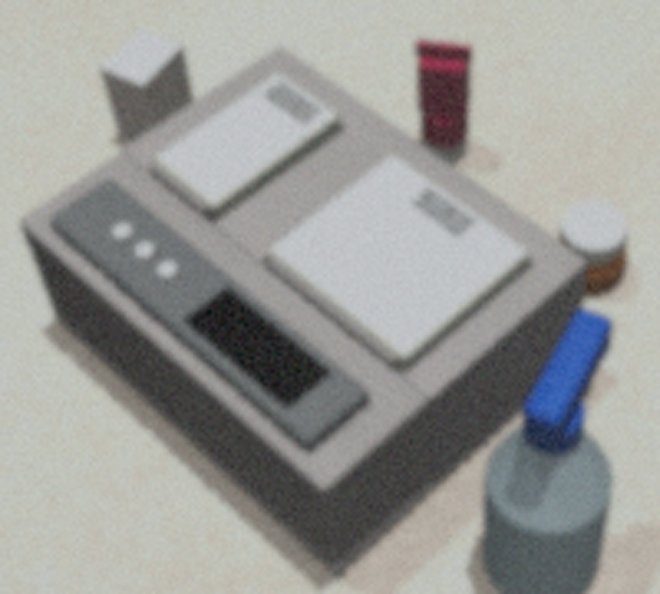

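```bash
python3 - <<'E'
from h import *
def rep(n,pts,s,u0,v0):
    c=capture(n)
    for k,(x,y) in pts.items():
        print(n,k,at_z(c,(x+.5)/s-.5+u0,(y+.5)/s-.5+v0,122).round(1))
rep('top',dict(FL=(202,331),FR=(382,365),RR=(411,204),RL=(235,168),rib=(296,325)),3.6,215,140)
rep('scene',dict(FL=(529,258),FR=(392,155),RR=(268,255),RL=(402,355),rib=(444,212)),3.3,145,120)
E
```

```text
top FL [547.1  78.5 122. ]
top FR [524.7 -40.5 122. ]
top RR [632.3 -61.1 122. ]
top RL [656.7  56.6 122. ]
top rib [551.1  16.2 122. ]
scene FL [553.2  81.4 122. ]
scene FR [526.9 -36.4 122. ]
scene RR [635.7 -53.7 122. ]
scene RL [653.9  56.3 122. ]
scene rib [549.7  18.1 122. ]
```

The wide hatch's press point comes out at about (550.5, 17, 122). Both cameras agree, and the measured hatch size is about 121 x 110 mm. The tester's yaw is about -11°. I'll shut the fingers and travel at the current height.

Emit:
{"api": "apply_moves", "payload": {"targets": [[-4, -2.2, 0, 0], [-4, -2.2, 0, 0], [-4, -2.2, 0, 0], [-4, -2.2, 0, 0], [-4, -2.2, 0, 0], [-4, -2.2, 0, 0], [-4, -2.2, 0, 0], [-4, -2.2, 0, 0]], "grip": 0}}

```text
time_s: 2.6
eef_pos: [440.7, 173.4, 304.1]
ee_rot: [0.0, 0.223, 0.975, 0.0]
force: [0.9, 0.1, 0.2]
grip_width: -0.001
```

Emit:
{"api": "apply_moves", "payload": {"targets": [[-4, -2.2, 0, 0], [-4, -2.2, 0, 0], [-4, -2.2, 0, 0], [0, 0, 0, -7.4], [0, 0, 0, -7.4], [0, 0, 0, 0], [0, 0, 0, 0]]}}

```text
time_s: 3.3
eef_pos: [519.2, 63.7, 303.9]
ee_rot: [-0.0, 0.097, 0.995, -0.0]
force: [0.0, -0.5, 0.2]
grip_width: 0.001
```

```bash
cat > go.py <<'E'
from h import *
def where(tgt):
    s=readout.sense(); q=s['ee_rot']; M=R.from_quat([q[1],q[2],q[3],q[0]]).as_matrix()
    p=s['eef_pos']; print('t',s['time_s'],'pos',p.round(1),'x',M[:,0].round(3),'z',M[:,2].round(3),'F',s['force'].round(2),'g',round(s['grip_width'],3))
    print('shift cm', (M.T@(np.array(tgt)-p)/10).round(2)); return M,p
E
python3 - <<'E'
from go import *
print(ctrl.grip_depth)
where([550.5,17,225])
c=capture('wrist'); save(c,'wrist2')
c=capture('top'); save(c,'top2')
E
```

```text
53.900000000000006
t 3.3 pos [519.2  63.7 303.9] x [-0.981  0.193  0.   ] z [-0. -0. -1.] F [ 0.03 -0.54  0.21] g 0.001
shift cm [-3.97 -3.97  7.89]
```

View pics/wrist2.png

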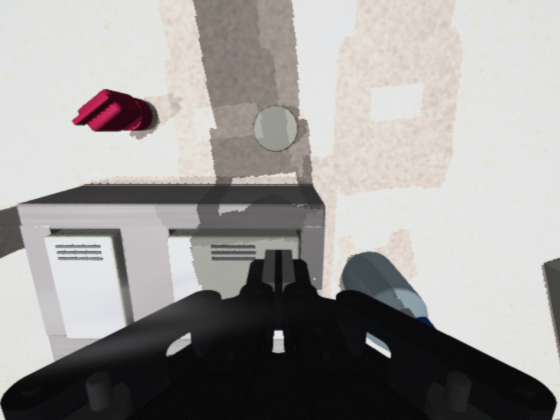

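The wrist view shows the wide hatch's ribs at about (233,252) and the battery hatch's ribs at about (79,252). I'll use the first as a cross-check on the press point.

```bash
python3 - <<'E'
from go import *
c=capture('wrist')
print(at_z(c,233,252.5,122),at_z(c,79,252.5,122))
where([550.5,17,235])
E
```

```text
[549.50242729  16.36316319 122.        ] [ 522.49857716 -121.41999296  122.        ]
t 3.45 pos [519.2  63.8 304. ] x [-0.981  0.192 -0.   ] z [ 0. -0. -1.] F [-0.54 -0.16 -0.42] g -0.002
shift cm [-3.97 -3.99  6.9 ]
```

Emit:
{"api": "apply_moves", "payload": {"targets": [[-2, -2, 2, 0], [-2, -2, 2, 0], [0, 0, 2.5, 0], [0, 0, 0, 0], [0, 0, 0, 0]]}}

```text
time_s: 3.95
eef_pos: [551.0, 17.0, 239.6]
ee_rot: [0.0, 0.096, 0.995, 0.0]
force: [-1.1, 0.5, 0.1]
grip_width: -0.003
```

```bash
python3 - <<'E'
from go import *
where([550.5,17,195])
c=capture('wrist'); save(c,'wrist3')
c=capture('scene'); im=cv2.resize(c['img'][80:300,145:385],None,fx=2.7,fy=2.7); cv2.imwrite('pics/scene3.png',im[:,:,::-1])
E
```

```text
t 3.95 pos [551.   17.  239.6] x [-0.982  0.191 -0.   ] z [ 0.  0. -1.] F [-1.1   0.5   0.08] g -0.003
shift cm [ 0.05 -0.01  4.46]
```

View pics/wrist3.png

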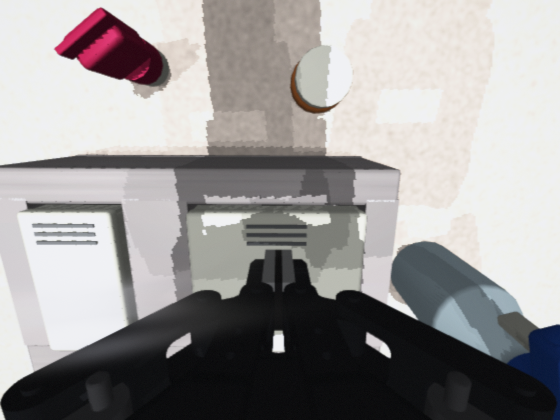

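View pics/scene3.png

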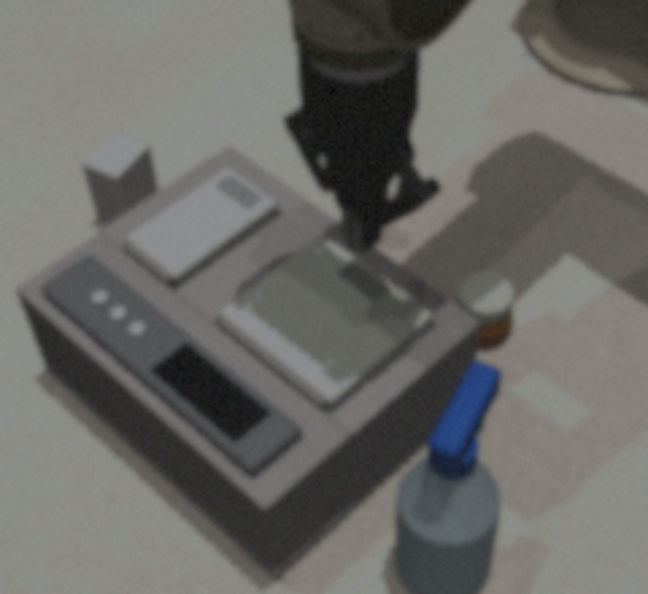

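The fingertip is centred over the ribs in the wrist view (ribs at (276,235), finger centreline at x=278). I'll descend gently.

Emit:
{"api": "apply_moves", "payload": {"targets": [[0, 0, 1.5, 0], [0, 0, 1.2, 0], [0, 0, 0.7, 0], [0, 0, 0.3, 0], [0, 0, 0.2, 0], [0, 0, 0, 0], [0, 0, 0, 0]]}}

```text
time_s: 4.75
eef_pos: [551.1, 16.7, 200.3]
ee_rot: [0.0, 0.096, 0.995, -0.0]
force: [-0.1, 1.1, 1.6]
grip_width: -0.003
```

Emit:
{"api": "apply_moves", "payload": {"targets": [[0, 0, 0.2, 0], [0, 0, 0.2, 0], [0, 0, 0.2, 0], [0, 0, 0, 0]]}}

```text
time_s: 5.15
eef_pos: [550.8, 16.7, 193.9]
ee_rot: [-0.0, 0.096, 0.995, 0.0]
force: [-1.9, 0.8, 4.8]
grip_width: -0.002
```

Emit:
{"api": "apply_moves", "payload": {"targets": [[0, 0, 0.2, 0], [0, 0, 0.2, 0], [0, 0, 0, 0]]}}

```text
time_s: 5.45
eef_pos: [550.7, 16.7, 189.6]
ee_rot: [-0.0, 0.096, 0.995, 0.0]
force: [-2.7, 0.4, 3.5]
grip_width: -0.002
```

Emit:
{"api": "apply_moves", "payload": {"targets": [[0, 0, 0.2, 0], [0, 0, 0, 0]]}}

```text
time_s: 5.65
eef_pos: [550.9, 16.7, 187.7]
ee_rot: [-0.0, 0.096, 0.995, 0.0]
force: [-3.1, 0.6, 2.9]
grip_width: 0.001
```

Emit:
{"api": "apply_moves", "payload": {"targets": [[0, 0, 0.1, 0], [0, 0, 0, 0]]}}

```text
time_s: 5.85
eef_pos: [550.9, 16.7, 187.0]
ee_rot: [-0.0, 0.096, 0.995, -0.0]
force: [-4.5, 1.7, 5.0]
grip_width: 0.001
```

Emit:
{"api": "apply_moves", "payload": {"targets": [[0, 0, 0.1, 0], [0, 0, 0, 0]]}}

```text
time_s: 6.05
eef_pos: [550.9, 16.7, 186.8]
ee_rot: [0.0, 0.096, 0.995, -0.0]
force: [-6.9, 1.2, 10.9]
grip_width: -0.0
```

The stop is reached: the height has stalled at 186.8 and the force has jumped to 11 N. I'll release straight up, quickly.

Emit:
{"api": "apply_moves", "payload": {"targets": [[0, 0, -5, 0], [0, 0, -5, 0], [0, 0, -5, 0], [4, 0, -1, 0], [4, 0, 0, 0], [4, 0, 0, 0], [0, 0, 0, 0], [0, 0, 0, 0]]}}

```text
time_s: 6.85
eef_pos: [433.3, 39.5, 346.3]
ee_rot: [0.001, 0.096, 0.995, -0.0]
force: [-0.1, -1.2, 0.1]
grip_width: 0.0
```

```bash
python3 - <<'E'
from go import *
where([0,0,0])
c=capture('wrist'); save(c,'wrist4')
c=capture('scene'); im=cv2.resize(c['img'][80:300,145:385],None,fx=2.7,fy=2.7); cv2.imwrite('pics/scene4.png',im[:,:,::-1])
E
```

```text
t 6.85 pos [433.3  39.5 346.3] x [-0.982  0.19  -0.002] z [ 0.002 -0.    -1.   ] F [-0.12 -1.16  0.15] g 0.0
shift cm [ 41.86 -12.12  34.54]
```

View pics/wrist4.png

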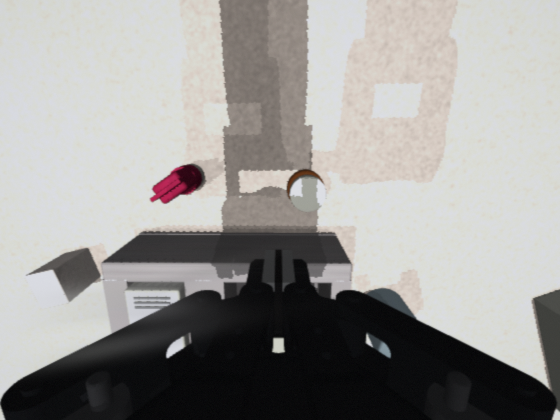

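View pics/scene4.png

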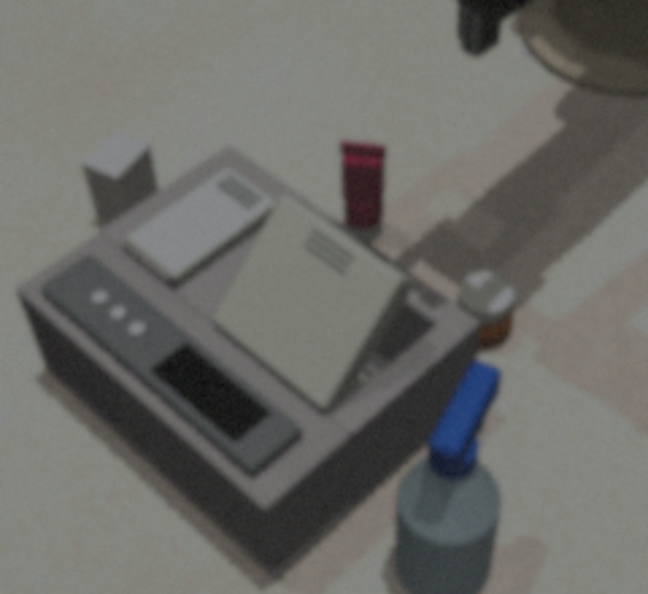

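The scene view shows the wide hatch standing open, with its front edge running from about (275,195) to (405,280). The battery hatch is still shut and the bystanders are in place. I'll wait a moment to confirm it stays open.

Emit:
{"api": "apply_moves", "payload": {"targets": [[0, 0, 0, 0], [0, 0, 0, 0], [0, 0, 0, 0], [0, 0, 0, 0], [0, 0, 0, 0], [0, 0, 0, 0], [0, 0, 0, 0], [0, 0, 0, 0]]}}

```text
time_s: 7.75
eef_pos: [433.1, 39.5, 345.9]
ee_rot: [0.0, 0.096, 0.995, -0.0]
force: [0.5, 0.9, -0.6]
grip_width: -0.0
```

```bash
python3 - <<'E'
from go import *
where([0,0,0])
c=capture('scene'); im=cv2.resize(c['img'][80:300,145:385],None,fx=2.7,fy=2.7); cv2.imwrite('pics/scene5.png',im[:,:,::-1])
# expected front corners if open at .75
x=np.array([.981,-.19,0]);y=np.array([.19,.981,0]);h=np.array([550.5,17,110])+95*x
for s in (60,-60):
    p=h+y*s-x*(110*np.cos(.75)-0)+np.array([0,0,1])*110*np.sin(.75)+12*(np.array([0,0,1])*np.cos(.75)+x*np.sin(.75))
    u,v=proj(c,p); print(((u-145)*2.7),(v-80)*2.7)
E
```

```text
t 7.75 pos [433.1  39.5 345.9] x [-0.982  0.19  -0.   ] z [ 0. -0. -1.] F [ 0.47  0.89 -0.63] g -0.0
shift cm [ 41.77 -12.12  34.59]
400.0700800700783 275.49556855235863
277.8870960579643 189.8777127556227
```

View pics/scene5.png

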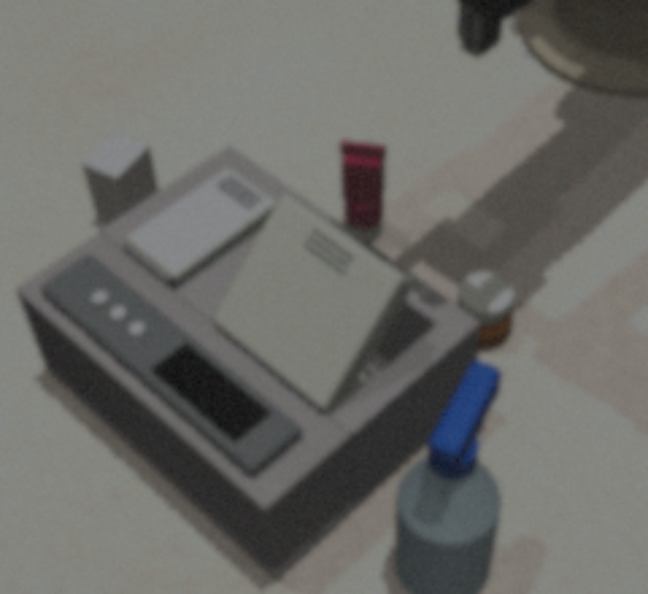

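The front corners, at about (405,280) and (278,195), match where they should be at 0.75 rad open: (400,275) and (278,190). Nothing changed over the 0.9 s wait.

```bash
python3 -c "
from rig import ctrl; print(ctrl.finish_job())"
```

```text
the job is handed in; nothing more can be done
None
```

The sample port is open. I pressed the wide hatch once on its ribs, at about (551, 17), with the closed fingertips. It went down to the stop, where the force rose to about 11 N and the height stalled. I then released straight up and drew back clear.

My last checks showed no failures:
- **Wide hatch:** its front corners matched the expected position for 0.75 rad open to within about 2 camera pixels. It hadn't moved after a further 0.9 s.
- **Everything else:** the battery hatch was shut, and the spray bottle, jar, tube and carton were standing where they had been.
- **Robot:** it was touching nothing, with the force reading near zero. The clock read about 7.8 s of the 32 s allowed.

The two fixed cameras and the wrist camera agreed on the press point to within about 2 mm.

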